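Arrange ingredients on a serving board for a recipe photo

TASK

Arrange the ingredients for the recipe photo around the tomato tin and the wooden pepper mill, which stay as they stand on the serving board: stand the salt shaker midway between the two and in line with them, the green-capped spice jar in front of the mill and the yellow-capped spice jar in front of the tin, and set the garlic bulb upright in the middle of the tin's top. 'In front' means straight across the board, parallel to its short edges, towards the robot, with a gap of about 4 cm between the two objects. Leave the white-lidded jar and the lemon where they are, and let go of everything standing upright and still.

Things in the scene. Friction and masses are not known exactly. Their poses are not given: they have to be found in the camera images.
- board: pale wooden serving board with thin dark lines along its edges, lying flat and immovable on the worktop, 180 mm (its x) by 260 mm (its y), its top surface 16 mm above the worktop; origin at the centre of its underside, so its top is 16 mm above the origin; x axis points away from the robot, parallel to the short edges, y axis to the left along the long edges (yaw within 0.12 rad)
- tin: loose unopened tomato tin, a cylinder 75 mm in diameter and 110 mm tall with a blue, white and red label and a flat top, standing on the board 40 mm behind the board's middle line and 85 mm left or right of its centre; origin at the centre of its underside. Stays where it is; 0.48 kg
- mill: loose turned wooden pepper mill, 58 mm in diameter at the foot, 170 mm tall, standing on the board 40 mm behind the board's middle line on the other side from the tin, 170 mm from the tin centre to centre; origin at the centre of its underside. Stays where it is
- salt: salt shaker of clear glass with a grey domed cap, half full of grey salt, 44 mm in diameter up to 66 mm height, cap 34 mm in diameter, 90 mm tall overall, about 0.1 kg; stands upright, origin at the centre of its underside
- garlic: whole pinkish white garlic bulb, about 56 mm across at its widest (at about 22 mm height), 55 mm tall with the narrow neck on top, about 0.04 kg; stands upright, origin at the centre of its underside
- green_jar: slim square-sided glass spice jar with a dark green cap, 42 mm across, 99 mm tall (the cap is its top 21 mm, round, 41 mm in diameter), about 0.11 kg; origin at the centre of its underside; sides parallel to its x and y axes
- yellow_jar: glass spice jar with a mustard yellow cap, 45 mm across, 100 mm tall (the cap is its top 20 mm, round, 44 mm in diameter), about 0.11 kg; origin at the centre of its underside; sides parallel to its x and y axes
- white_jar: round glass spice jar with a white lid, 47 mm in diameter, 98 mm tall; origin at the centre of its underside; not needed, leave it alone
- lemon: yellow lemon lying on the worktop, 71 by 53 by 51 mm; origin at the centre of its underside, long axis along x; not needed, leave it alone

How it is judged:
By the outcome, as a careful person would: the job done as asked, in the order asked, and still so for the second after the job is handed in, with the robot touching nothing.
It also fails if it takes over 109 s, if anything falls off the work surface, if the arm or the gripper's body presses on something with over 40 N, if the wrist force passes 120 N, or if a joint passes its speed limit or range.

ROBOT

A 6-joint arm with a two-finger parallel gripper is mounted at the origin on a cart in front of the work surface, level with it; the furniture and walls round the work are solid. World frame = base frame: x ahead of the robot, y to its left, z up, the work surface at z = 0. Lengths are in m, angles in rad, forces in N, time in s.
With the tool pointing down it reaches from about 0.275 to 0.775 m from the base axis. Payload 14.6 kg.
Tool frame: the origin (TCP) lies at the centre of the arm's flange, where the gripper is bolted on; the fingertips stand r.tcp_to_tips ahead of it and the grasp point (between the pads) lies 155 mm ahead of it (r.tcp_to_tips is the distance from the TCP to the fingertips, in m); z points along the fingers, y is the line along which they close (so a half turn about z gives the same grasp; the last joint's range is limited). The gripper opens to 85 mm and grips with 20 to 120 N. Pads are 22 mm wide; open, the fingers measure 114 mm over their backs; the gripper's body (76 mm by 85 mm) begins 54 mm behind the grasp point. The pads swing forward as they close: fully open they stand 13 mm farther back than shut.
Start: joints at [-1.474, 0.263, -0.048, 1.259, 0, 1.415], TCP at [0.131, -0.508, 0.405] pointing down, gripper open.
Joint ranges: [-2.65, 2.65], [-0.89, 1.7], [-1.18, 1.37], [-2.13, 2.11], [-1.35, 1.29], [-3.14, 3.14]. Speed limits (rad/s): [1.89, 1.89, 2.57, 2.79, 3.14, 3.14].

INTERFACE

Orientations are given as a unit quaternion [w, x, y, z].
In Python, from workcell import r gives the robot as it stands. The module is installed in compiled form; this text tells all that it offers.
- The arm moves only by the shell command python3 -m crank 'ROWS'. ROWS is a JSON object whose one key "motion" holds a list of rows, each a list of 7 numbers: the shift along the tool's x, y, z in m, then the turn, a rotation vector about the tool's x, y, z in rad, then the finger opening in m, from 0 to 0.0854. In form: {"motion": [[x, y, z, wx, wy, wz, hand], ...]}. A call has 1 to 12 rows; each row is the pose to reach, as a shift and turn from the pose commanded when the call began, along the tool's axes at that moment; what a row does not reach only later rows make up. A row lasts 1/8 s, in which the tool goes at most 62.5 mm and 10.7 degrees, less where a joint would pass 70% of its speed; a pose out of reach is approached as far as the arm can. A call with a gripper value outside its range is refused whole. The fingers move at their own pace and stop on an object; the grip force is fixed at half the most. Time passes only in rows, so rows that repeat a pose let the fingers close. It gives the time, the measured TCP pose, the force, the opening and the grip force at its end, in the units of the state.
- r.read_state(): the state, without advancing time (a new reading comes with each control period).
- r.snapshot(name): name is "scene" or "top"; returns a dict with "frame" (480x640x3 uint8, red, green, blue), "vertical_fov" (degrees; the focal length in pixels is half the picture's height over the tangent of half this angle, whatever the lens; pixels are square), "cx", "cy" (the principal point, pixels), "k1" (the pictures are not rectified: a ray, as slopes to the right and down, at radius r is drawn at 1 + k1 r^2 times it, then the intrinsics apply), "view" (4x4, takes a point from world to camera coordinates). Camera axes: x right, y down, z forward; pixel columns grow to the right and rows downward; lengths in m; the calibration is good to about 2 mm. A picture is of the moment at which its call begins. There is no depth.
- r.job_done(): hands the job in; it is judged then, once.
The state is a dict: "clock": time; "joint_pos": joint angles; "qd": joint speeds; "joint_torque": joint torques, N m; "tcp_pos": TCP position; "eef_rot": TCP orientation; "wrist_force": force on the tool from outside, world axes, zero at the start; "moment": the same for the moment, N m; "opening": opening from 0.0 (shut) to 1.0 (fully open); "finger_force": force on a finger pad.
Only numpy, scipy, OpenCV 4.12 (cv2) and the standard library are available. Lean on these libraries where they do the work, as an engineer would, in place of code of your own. Each camera call takes 0.05 s, during which the arm holds its last target. There are 200 camera calls.

## Working session

There is one attempt and no reset: what is moved stays moved. The work goes in short steps, Python scripts to look and compute and a shell command to move; the robot and the scene stay as the last step left them, time stands still between calls to the robot, and variables do not carry over. Pictures are saved under pics/ and viewed, at most 14 in all, crops included, and the job is handed in when it is done.

```bash
mkdir -p pics
python3 - <<'E'
from workcell import r
import cv2
s=r.read_state(); print(s, r.tcp_to_tips)
for n in("scene","top"):
    d=r.snapshot(n); cv2.imwrite(f"pics/{n}0.png",d["frame"][:,:,::-1])
    print({k:v for k,v in d.items() if k!="frame"})
E
```

```text
{'clock': 0.0, 'joint_pos': array([-1.47432734e+00,  2.63540008e-01, -4.89213651e-02,  1.25943572e+00,
       -1.88428644e-05,  1.41547218e+00]), 'qd': array([ 0.00058584, -0.0011606 ,  0.00029308,  0.00042781, -0.00078601,
        0.0012326 ]), 'joint_torque': array([-2.51587866e-03, -6.37624168e+01,  3.84578454e+01,  1.34580387e-02,
       -5.18796205e-04,  3.23368809e-06]), 'tcp_pos': array([ 0.13077052, -0.50835653,  0.40422187]), 'eef_rot': array([-5.50421123e-04,  9.92085338e-01,  1.25564241e-01,  6.77672631e-06]), 'wrist_force': array([-0.25377557,  0.0113974 , -0.31595899]), 'moment': array([-0.05309968, -0.03430551, -0.00869102]), 'finger_force': 0.0, 'opening': 0.9990671829270753} 0.1734
{'vertical_fov': 46.815502030351745, 'cx': 320.0376989221037, 'cy': 227.71220855107583, 'k1': -0.12690944769020165, 'view': array([[ 0.02320277, -0.99967604, -0.01046151,  0.0773587 ],
       [-0.77540173, -0.01139012, -0.63136552,  0.38612424],
       [ 0.63104183,  0.0227613 , -0.77541482,  0.84366474],
       [ 0.        ,  0.        ,  0.        ,  1.        ]])}
{'vertical_fov': 55.06929368904537, 'cx': 319.5402130505745, 'cy': 238.88410776662798, 'k1': -0.00400885549460174, 'view': array([[ 0.01788142, -0.99972245, -0.01533849,  0.10844149],
       [-0.9873319 , -0.01523664, -0.15793531,  0.48425564],
       [ 0.15765777,  0.01796829, -0.98733032,  0.85517934],
       [ 0.        ,  0.        ,  0.        ,  1.        ]])}
```

View pics/scene0.png

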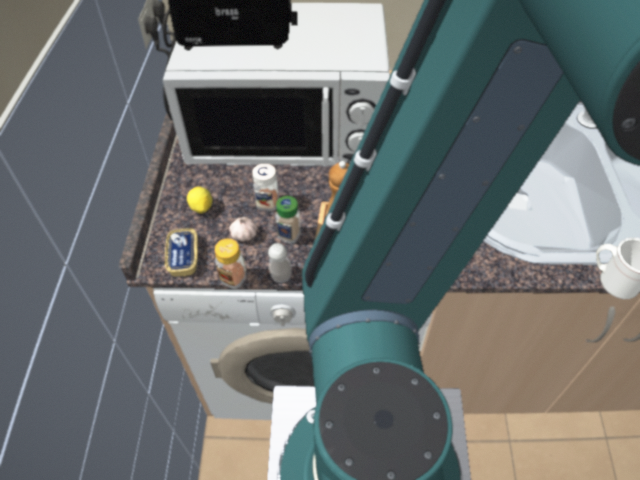

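View pics/top0.png

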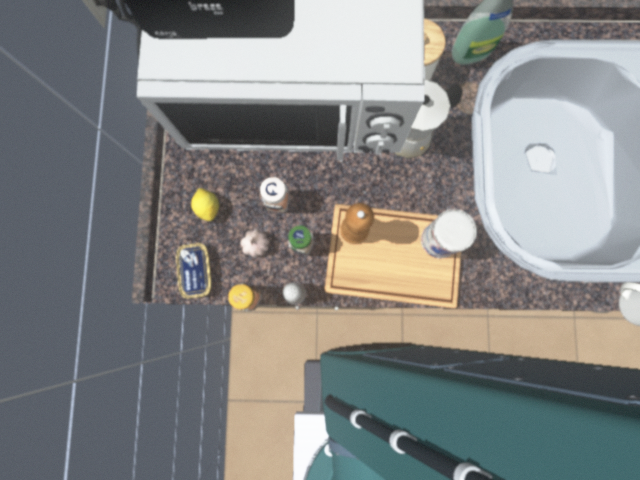

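The scene view has the arm over the board. The top view shows the board (327–460, 207–305), mill (358,218), tin (450,235), garlic (254,243), green (300,237), yellow (242,297), salt (293,293), white jar (273,193) and lemon (205,205).

```bash
cat > h.py <<'E'
import numpy as np, cv2
from workcell import r
def snap(n): return r.snapshot(n)
def K(d):
    f=240/np.tan(np.radians(d["vertical_fov"]/2)); return np.array([[f,0,d["cx"]],[0,f,d["cy"]],[0,0,1]]),np.array([d["k1"],0,0,0,0.])
def ray(d,uv):
    k,D=K(d); p=cv2.undistortPoints(np.array(uv,float).reshape(-1,1,2),k,D).reshape(-1,2)
    V=d["view"]; R=V[:3,:3]; c=-R.T@V[:3,3]
    return c,np.c_[p,np.ones(len(p))]@R
def onz(d,uv,z):
    c,v=ray(d,uv); return c+v*((z-c[2])/v[:,2])[:,None]
def proj(d,P):
    k,D=K(d); V=d["view"]; return cv2.projectPoints(np.array(P,float).reshape(-1,1,3),cv2.Rodrigues(V[:3,:3])[0],V[:3,3],k,D)[0].reshape(-1,2)
def mask(d,lo,hi,box):
    h=cv2.cvtColor(d["frame"],cv2.COLOR_RGB2HSV); m=cv2.inRange(h,lo,hi); o=np.zeros_like(m); x0,y0,x1,y1=box; o[y0:y1,x0:x1]=m[y0:y1,x0:x1]; return o
def blob(m):
    c=max(cv2.findContours(m,cv2.RETR_EXTERNAL,cv2.CHAIN_APPROX_NONE)[0],key=cv2.contourArea); return c
def mid(c): # centre of the fitted ellipse/hull, size
    h=cv2.convexHull(c); e=cv2.fitEllipse(h); M=cv2.moments(h); return np.array([M["m10"]/M["m00"],M["m01"]/M["m00"]]),e
E
python3 - <<'E'
from h import *
t=snap("top"); s=snap("scene"); np.set_printoptions(precision=4,suppress=True)
for n,d in(("top",t),("scene",s)): print(n,ray(d,[[0,0]])[0])
def show(n,d,lo,hi,box,z):
    c=blob(mask(d,lo,hi,box)); p,e=mid(c); print(n,p,np.array(e[1]),cv2.boundingRect(c),onz(d,[p],z)[0])
show("green t",t,(40,60,20),(90,255,200),(280,220,320,260),.099)
show("green s",s,(40,60,20),(90,255,200),(265,185,310,225),.09)
show("yellow t",t,(15,120,80),(32,255,255),(220,275,265,320),.10)
show("yellow s",s,(15,120,80),(32,255,255),(205,230,250,262),.09)
show("lemon t",t,(20,120,80),(35,255,255),(180,180,225,225),.025)
show("garlic t",t,(0,0,130),(179,90,255),(235,225,275,260),.022)
show("garlic s",s,(0,0,130),(179,90,255),(225,213,262,245),.022)
show("salt t",t,(0,0,120),(179,60,255),(278,275,310,309),.06)
show("mill t",t,(5,120,50),(14,255,255),(335,195,380,250),.15)
show("tin t",t,(0,0,150),(179,50,255),(415,200,480,262),.11)
show("board t",t,(8,60,110),(25,220,255),(315,195,475,310),.016)
cv2.imwrite("pics/c1.png",cv2.resize(t["frame"][180:320,170:370,::-1],None,fx=4,fy=4,interpolation=3))
cv2.imwrite("pics/c2.png",cv2.resize(s["frame"][150:300,170:350,::-1],None,fx=4,fy=4,interpolation=3))
cv2.imwrite("pics/c3.png",cv2.resize(t["frame"][190:315,315:480,::-1],None,fx=4.5,fy=4.5,interpolation=3))
E
```

```text
top [0.3414 0.1004 0.9225]
scene [-0.2348  0.0625  0.8988]
green t [299.3355 236.7749] [22.2787 22.8051] (288, 226, 23, 23) [0.4762 0.1521 0.099 ]
green s [286.6298 206.0946] [22.0871 23.2308] (276, 195, 22, 23) [0.4767 0.1525 0.09  ]
yellow t [240.8316 296.3991] [24.4983 25.631 ] (228, 285, 26, 24) [0.3669 0.2536 0.1   ]
yellow s [226.6157 250.0194] [25.3583 25.6036] (215, 238, 24, 24) [0.3682 0.2562 0.09  ]
lemon t [204.0786 204.6509] [24.9637 32.3904] (191, 189, 27, 32) [0.5507 0.3497 0.025 ]
garlic t [249.9726 242.0137] [33.688  35.7267] (235, 225, 33, 35) [0.4767 0.2547 0.022 ]
garlic s [240.9791 226.321 ] [31.8375 37.6746] (226, 213, 34, 28) [0.4801 0.2507 0.022 ]
salt t [290.9097 293.9385] [31.5878 68.7963] (278, 277, 32, 32) [0.3744 0.1676 0.06  ]
mill t [349.6708 215.6563] [12.0933 15.7594] (345, 208, 11, 14) [0.5058 0.0636 0.15  ]
tin t [451.8136 230.1505] [43.4103 72.971 ] (421, 200, 59, 58) [ 0.4905 -0.1207  0.11  ]
board t [393.9497 259.5907] [120.2019 175.555 ] (324, 202, 151, 108) [ 0.447  -0.0308  0.016 ]
```

View pics/c1.png

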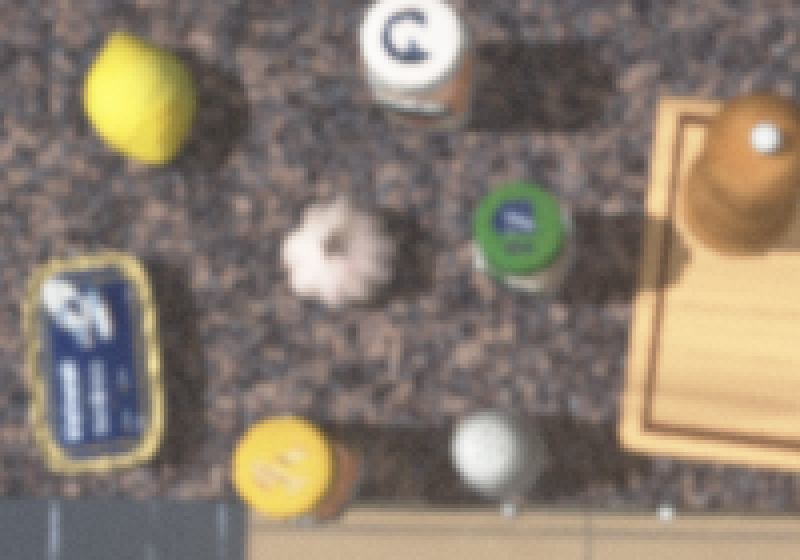

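View pics/c2.png

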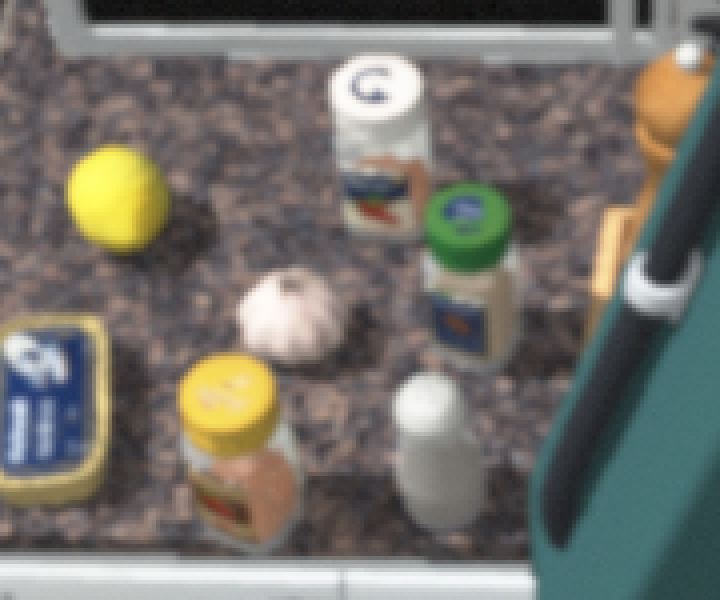

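View pics/c3.png

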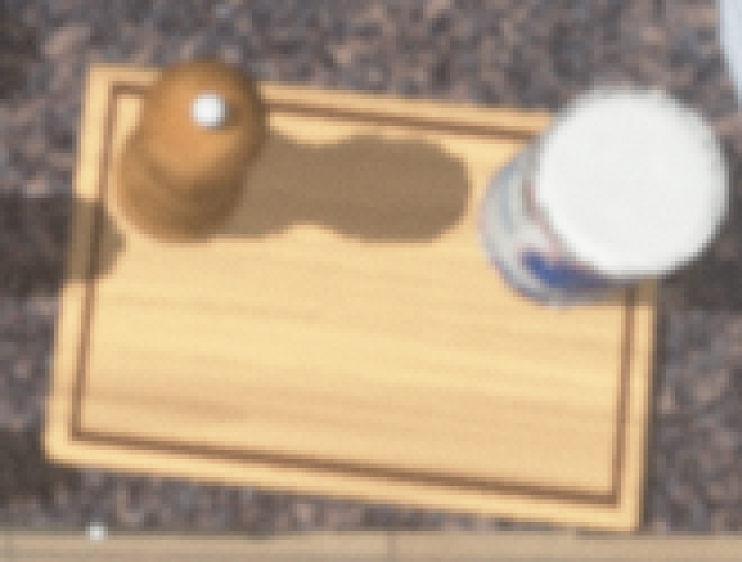

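The crops show the board corners clearly, the dark inner line, the tin top near (455,230) and the mill's knob near (361,215). The label and side edges suggest both jars are turned about -15 to -20°. Next I'll work out exact positions.

Run:
```python
from h import *
t=snap("top"); s=snap("scene"); np.set_printoptions(precision=4,suppress=True)
# board: fit lines to wood-mask edges, row/column scans
m=mask(t,(8,60,150),(25,200,255),(315,195,475,312))
fl=lambda p:cv2.fitLine(np.array(p,np.float32),cv2.DIST_HUBER,0,.01,.01).ravel()
col=lambda u:np.flatnonzero(m[:,u]); row=lambda v:np.flatnonzero(m[v])
fr=onz(t,[(u,col(u).max()+.5) for u in range(335,450)],.016)[:,:2]
bk=onz(t,[(u,col(u).min()-.5) for u in range(385,430)],.016)[:,:2]
le=onz(t,[(row(v).min()-.5,v) for v in list(range(215,232))+list(range(254,288))],.016)[:,:2]
ri=onz(t,[(row(v).max()+.5,v) for v in range(262,300)],.016)[:,:2]
L={}
for n,p in(("fr",fr),("bk",bk),("le",le),("ri",ri)):
    l=fl(p);L[n]=l;a=np.degrees(np.arctan2(l[1],l[0])); print(n,"yaw",((a+45)%90)-45,l[2:])
yaw=np.radians(np.mean([((np.degrees(np.arctan2(L[n][1],L[n][0]))+45)%90)-45 for n in("fr","le")]))
X=np.array([np.cos(yaw),np.sin(yaw)]);Y=np.array([-X[1],X[0]])
fx,bx=np.median(fr@X),np.median(bk@X); ly,ry=np.median(le@Y),np.median(ri@Y)
print("yaw",yaw,"size",bx-fx,ly-ry); c=X*(fx+bx)/2+Y*(ly+ry)/2; print("board",c)
B=lambda p:np.array([(p[:2]-c)@X,(p[:2]-c)@Y])
def show(n,d,lo,hi,box,z):
    k=blob(mask(d,lo,hi,box)); p,e=mid(k); q=onz(d,[p],z)[0]; print(n,p,np.array(e[1]),q,"inboard",B(q))
show("tin",t,(0,0,205),(179,40,255),(425,205,480,255),.126)
show("knob",t,(0,0,190),(179,90,255),(350,205,372,224),.184)
show("salt dome",t,(0,0,110),(179,45,255),(281,279,306,304),.078)
show("white",t,(0,0,180),(179,60,255),(255,172,292,212),.098)
show("garlic",t,(0,0,140),(179,80,255),(238,228,271,260),.025)
show("garlic2",t,(0,0,120),(20,80,255),(238,228,271,260),.025)
for n,x,y in(("mill",.04,.085),("tin",.04,-.085),("salt",.04,0),("green",-.05,.085),("yellow",-.06,-.085)): print("nominal",n,c+x*X+y*Y)
a=cv2.resize(s["frame"][190:245,262:312,::-1],None,fx=8,fy=8,interpolation=3); b=cv2.resize(s["frame"][235:290,205:255,::-1],None,fx=8,fy=8,interpolation=3)
cv2.imwrite("pics/c4.png",np.hstack([a,b]))
g=t["frame"][225:320,220:315,::-1]; cv2.imwrite("pics/c5.png",cv2.resize(g,None,fx=6,fy=6,interpolation=3))
```

```text
fr yaw 1.011589 [ 0.3454 -0.0187]
bk yaw -5.7426453 [ 0.5468 -0.0443]
le yaw -5.5545692 [0.4497 0.1006]
ri yaw -5.445259 [ 0.404  -0.1563]
yaw -0.039644983 size 0.20098955188396128 0.2592660629313121
board [ 0.446  -0.0284]
tin [454.2758 230.4255] [39.6932 41.3955] [ 0.4872 -0.1206  0.126 ] inboard [ 0.0447 -0.0905]
knob [360.0365 213.7215] [6.2632 8.2847] [0.502  0.0483 0.184 ] inboard [0.0529 0.0789]
salt dome [293.0502 290.0379] [24.7832 37.596 ] [0.3808 0.1625 0.078 ] inboard [-0.0727  0.1882]
white [271.6978 190.4101] [24.5568 29.5424] [0.5624 0.2055 0.098 ] inboard [0.107  0.2383]
garlic [251.9    243.8352] [25.4862 33.9736] [0.4727 0.2502 0.025 ] inboard [0.0156 0.2795]
garlic2 [252.4693 244.606 ] [34.2359 43.1438] [0.4712 0.249  0.025 ] inboard [0.0141 0.2782]
nominal mill [0.4894 0.0549]
nominal tin [ 0.4826 -0.1149]
nominal salt [ 0.486 -0.03 ]
nominal green [0.3995 0.0585]
nominal yellow [ 0.3827 -0.111 ]
```

View pics/c4.png

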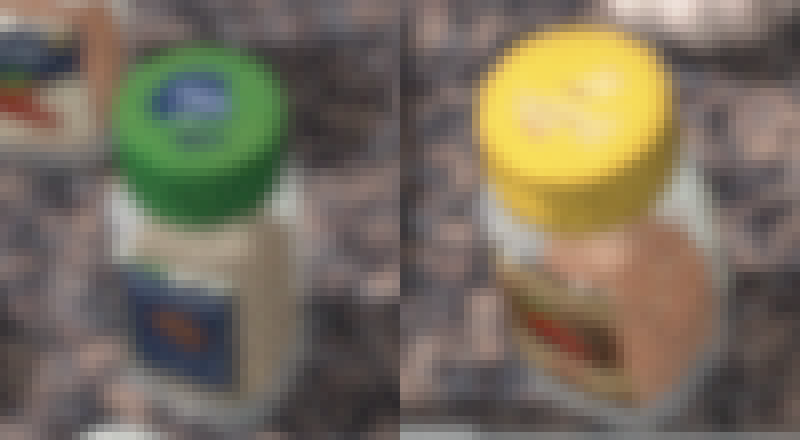

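View pics/c5.png

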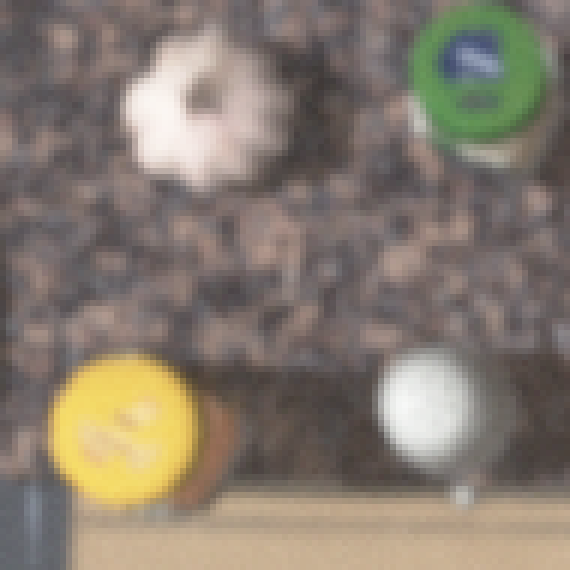

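The zooms show the label edges: green's runs (278.3,234.4)–(291.8,238.5), yellow's (219.4,279.4)–(233.1,285). The salt dome is near (291.7,293.3) and the garlic near (254.6,243.2). The floor tile spoiled the board's front edge, so I'll use the other three edges.

Run:
```python
from h import *
t=snap("top"); s=snap("scene"); np.set_printoptions(precision=4,suppress=True)
yaw=-.0965; X=np.array([np.cos(yaw),np.sin(yaw)]);Y=np.array([-X[1],X[0]])
bk=np.array([.5468,-.0443]);le=np.array([.4497,.1006]);ri=np.array([.404,-.1563])
f=onz(t,[(325,292.2),(456.8,307.3)],.016)[:,:2]; print("front x",f@X,"back x",bk@X,"l,r",le@Y,ri@Y,"front yaw",np.arctan2(f[0,0]-f[1,0],f[0,1]-f[1,1]))
c=X*((f@X).mean()+bk@X)/2+Y*(le@Y+ri@Y)/2; print("board",c)
for n,x,y in(("mill",.04,.085),("tin",.04,-.085)): print("nominal",n,c+x*X+y*Y)
print("seen tin .4872 -.1206 knob", onz(t,[(361.2,214.7),(360.04,213.72)],.184)[:,:2])
def tri(a,b):
    (c1,v1),(c2,v2)=ray(t,[a]),ray(s,[b]); v1,v2=v1[0],v2[0]
    k=np.linalg.lstsq(np.c_[v1,-v2],c2-c1,rcond=None)[0]; p,q=c1+k[0]*v1,c2+k[1]*v2; return (p+q)/2,np.linalg.norm(p-q)
print("green",tri((299.3,236.8),(286.6,206.1))); print("yellow",tri((240.8,296.4),(226.6,250.0)))
print("salt",onz(t,[(291.7,293.3)],.075),onz(s,[(276.2,251)],.075))
print("garlic body",onz(t,[(254.6,243.2)],.022),"neck",onz(t,[(254.2,240.8)],.05),"scene",onz(s,[(243,229)],.022))
for n,a,b in(("green",(278.25,234.4),(291.75,238.5)),("yellow",(219.4,279.4),(233.1,285.))):
    p=onz(s,[a,b],.015); d=p[0]-p[1]; print(n,"yaw",-np.degrees(np.arctan2(d[0],d[1])),np.linalg.norm(d))
```

```text
front x [0.3688 0.3688] back x 0.5485243241500066 l,r 0.1434606860805723 -0.11664729196763067 front yaw 0.09638092966965915
board [ 0.4578 -0.0308]
nominal mill [0.5058 0.0499]
nominal tin [ 0.4894 -0.1193]
seen tin .4872 -.1206 knob [[0.5004 0.0464]
 [0.502  0.0483]]
green (array([0.4778, 0.1528, 0.0887]), np.float64(0.00010887289213237391))
yellow (array([0.3672, 0.2556, 0.0914]), np.float64(0.0007030700822296756))
salt [[0.375 0.165 0.075]] [[0.3787 0.1668 0.075 ]]
garlic body [[0.4745 0.2454 0.022 ]] neck [[0.475  0.2419 0.05  ]] scene [[0.473  0.2457 0.022 ]]
green yaw -19.879911518410033 0.029943058538993383
yellow yaw -23.538574844304144 0.03067126640748704
```

```bash
cat > go.py <<'E'
import sys,numpy as np
from workcell import r
from scipy.spatial.transform import Rotation as Ro
# usage: go.py psi x y z [x y z ...]: tool rows from the present pose (TCP targets, tool down, tool x at psi)
np.set_printoptions(precision=4,suppress=True)
a=[float(v) for v in sys.argv[1:]]; s=r.read_state(); q=s["eef_rot"]; R=Ro.from_quat([*q[1:],q[0]])
D=Ro.from_euler('z',a[0])*Ro.from_euler('x',np.pi); T=np.array(a[1:]).reshape(-1,3)
print(s["clock"],s["tcp_pos"],"psi",(R.as_euler('ZYX')[0]),"j",s["joint_pos"],"turn",(R.inv()*D).as_rotvec())
for p in T: print(R.inv().apply(p-s["tcp_pos"]))
E
python3 go.py 1.474 .40 -.10 .40 .376 .1655 .36 .376 .1655 .205
```

```text
0.4 [ 0.1308 -0.5084  0.4046] psi 0.2517959716750582 j [-1.4743  0.2632 -0.0484  1.2594  0.      1.4155] turn [-0.0002 -0.0002 -1.2222]
[ 0.3625 -0.3285  0.0047]
[ 0.4054 -0.5916  0.0447]
[ 0.4054 -0.5916  0.1997]
```

```bash
python3 -m crank '{"motion":[[0.05,-0.045,0,0,0,-0.12,0.07],[0.1,-0.09,0,0,0,-0.28,0.07],[0.15,-0.135,0,0,0,-0.44,0.07],[0.2,-0.18,0,0,0,-0.6,0.07],[0.25,-0.225,0,0,0,-0.76,0.07],[0.3,-0.27,0,0,0,-0.92,0.07],[0.35,-0.32,0.01,0,0,-1.08,0.07],[0.37,-0.38,0.01,0,0,-1.222,0.07],[0.38,-0.44,0.02,0,0,-1.222,0.07],[0.39,-0.5,0.03,0,0,-1.222,0.07],[0.4,-0.55,0.04,0,0,-1.222,0.07],[0.405,-0.592,0.045,0,0,-1.222,0.07]]}'; python3 go.py 1.474 .376 .1655 .36 .376 .1655 .205
```

```text
clock: 1.9
tcp_pos: [0.3752, 0.1664, 0.3597]
eef_rot: [0.0, 0.741, 0.672, 0.0]
wrist_force: [2.0, -0.5, 0.2]
opening: 0.823
finger_force: 0.0
1.9 [0.3752 0.1664 0.3597] psi 1.4737402734119143 j [ 0.2183  0.0887 -0.3968  1.0845 -0.0001  1.8861] turn [ 0.0007 -0.0002 -0.0003]
[-0.0008  0.0009 -0.0003]
[-0.0008  0.0008  0.1547]
```

```bash
python3 -m crank '{"motion":[[0,0.001,0.04,0,0,0,0.07],[0,0.001,0.08,0,0,0,0.07],[0,0.001,0.12,0,0,0,0.07],[0,0.001,0.145,0,0,0,0.07],[0,0.001,0.155,0,0,0,0.07],[0,0.001,0.155,0,0,0,0.07]]}'
python3 - <<'E'
from h import *
for n in("scene","top"):
    d=snap(n); a,b,c,e=((190,150,390,300) if n=="scene" else (190,180,390,330)); cv2.imwrite(f"pics/p_{n}.png",cv2.resize(d["frame"][b:e,a:c,::-1],None,fx=2,fy=2,interpolation=3))
    print(r.read_state()["wrist_force"])
a=[cv2.imread(f"pics/p_{n}.png") for n in("scene","top")]; cv2.imwrite("pics/p1.png",np.hstack(a))
E
```

```text
clock: 2.65
tcp_pos: [0.3768, 0.1643, 0.205]
eef_rot: [-0.0, 0.741, 0.672, -0.0]
wrist_force: [0.1, -0.0, -0.5]
opening: 0.821
finger_force: 0.0
[ 0.2344866  -0.08941263  0.03731243]
[-0.69859606 -0.74033592  0.65940352]
```

View pics/p1.png

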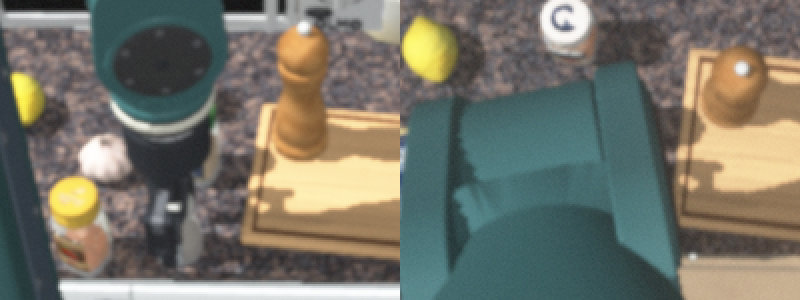

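The fingers straddle the salt with no contact force and nothing has been disturbed. Now I'll close and lift.

```bash
python3 -m crank '{"motion":[[0,0,0,0,0,0,0.03],[0,0,0,0,0,0,0.03],[0,0,0,0,0,0,0.03],[0,0,0,0,0,0,0.03],[0,0,0,0,0,0,0.03],[0,0,-0.03,0,0,0,0.03],[0,0,-0.08,0,0,0,0.03],[0,0,-0.13,0,0,0,0.03],[0,0,-0.18,0,0,0,0.03],[0,0,-0.2,0,0,0,0.03]]}'; python3 go.py 1.474 .376 .1655 .36
python3 - <<'E'
from h import *
d=snap("scene"); cv2.imwrite("pics/p2.png",cv2.resize(d["frame"][60:300,170:420,::-1],None,fx=2.4,fy=2.4,interpolation=3))
E
```

```text
clock: 4.0
tcp_pos: [0.3767, 0.1643, 0.4077]
eef_rot: [0.001, 0.741, 0.672, 0.002]
wrist_force: [0.9, 0.2, -2.4]
opening: 0.439
finger_force: 61.2
4.0 [0.3767 0.1643 0.4077] psi 1.473875710643251 j [ 0.2124  0.0647 -0.2898  1.2126  0.      1.8801] turn [ 0.0036 -0.0012 -0.0001]
[ 0.0011 -0.0009  0.0477]
```

View pics/p2.png

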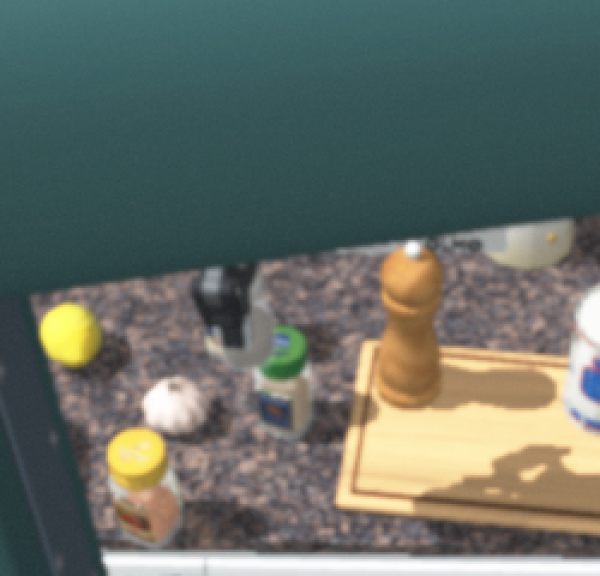

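The salt is lifted but reads 37.5 mm where I expected 44. I'll carry it round the front of the mill and check it against the plain board.

```bash
python3 go.py 1.474 .39 .0 .40 .4 -.035 .36
```

```text
4.05 [0.3769 0.1643 0.4088] psi 1.473842328449785 j [ 0.2124  0.0641 -0.2875  1.2142 -0.      1.8801] turn [ 0.0047 -0.0015 -0.0002]
[-0.1623  0.0289  0.0087]
[-0.1962  0.0421  0.0487]
```

```bash
python3 -m crank '{"motion":[[-0.04,0.007,0,0,0,0,0.03],[-0.08,0.014,0,0,0,0,0.03],[-0.12,0.021,0,0,0,0,0.03],[-0.16,0.029,0.01,0,0,0,0.03],[-0.19,0.04,0.025,0,0,0,0.03],[-0.196,0.042,0.045,0,0,0,0.03],[-0.196,0.042,0.045,0,0,0,0.03]]}'
python3 - <<'E'
from h import *
s=r.read_state(); p=s["tcp_pos"]; print(p)
d=snap("scene"); f=d["frame"]
q=[[*p[:2],p[2]-.205+z] for z in(0,.033,.066,.09)]; uv=proj(d,q); print(uv)
u,v=uv.mean(0).astype(int)
c=f[v-75:v+75,u-100:u+100,::-1].copy(); c=cv2.resize(c,None,fx=4,fy=4,interpolation=3)
for a in uv: cv2.circle(c,tuple(int(x) for x in (a-[u-100,v-75])*4+2),3,(0,0,255),-1)
cv2.imwrite("pics/p3.png",c)
E
```

```text
clock: 4.92
tcp_pos: [0.399, -0.0351, 0.3586]
eef_rot: [-0.001, 0.741, 0.672, -0.001]
wrist_force: [-0.4, 0.3, -1.3]
opening: 0.44
finger_force: 61.1
[ 0.39895424 -0.0351062   0.35860812]
[[388.15977203 216.47688358]
 [389.77462306 204.04483218]
 [391.46777604 190.93706868]
 [392.75112478 180.95113983]]
```

View pics/p3.png

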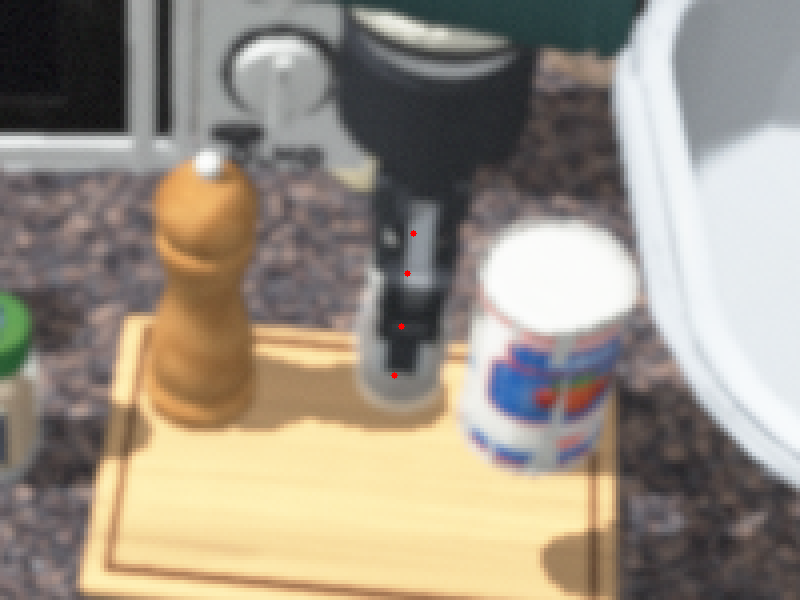

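The salt hangs upright in the grip, at about (400,375) in the crop and roughly 2 mm to the right of the tool axis. I'll place it.

```bash
python3 go.py 1.474 .4965 -.0335 .35  .4965 -.0335 .2215
```

```text
4.975 [ 0.3991 -0.0348  0.3595] psi 1.4733510620608103 j [-0.291   0.0731 -0.4151  1.0842  0.0001  1.3772] turn [-0.0016 -0.0004 -0.0006]
[0.0107 0.0968 0.0094]
[0.0107 0.097  0.1379]
```

```bash
python3 -m crank '{"motion":[[0.005,0.04,0,0,0,0,0.03],[0.011,0.08,0,0,0,0,0.03],[0.011,0.097,0.01,0,0,0,0.03],[0.011,0.097,0.04,0,0,0,0.03],[0.011,0.097,0.075,0,0,0,0.03],[0.011,0.097,0.11,0,0,0,0.03],[0.011,0.097,0.125,0,0,0,0.03],[0.011,0.097,0.132,0,0,0,0.03],[0.011,0.097,0.135,0,0,0,0.03],[0.011,0.097,0.135,0,0,0,0.03]]}'; python3 go.py 1.474 .4965 -.0335 .2215
```

```text
clock: 6.22
tcp_pos: [0.4972, -0.0333, 0.2253]
eef_rot: [0.0, 0.741, 0.672, 0.0]
wrist_force: [-0.5, -0.3, -0.8]
opening: 0.439
finger_force: 61.1
6.225 [ 0.4972 -0.0333  0.2253] psi 1.473964238473756 j [-0.2305  0.3465 -0.4533  0.7704 -0.      1.4372] turn [ 0.0006  0.0001 -0.    ]
[-0.0003 -0.0007  0.0038]
```

```bash
python3 -m crank '{"motion":[[0,0,0.002,0,0,0,0.03],[0,0,0.003,0,0,0,0.03],[0,0,0.004,0,0,0,0.03],[0,0,0.004,0,0,0,0.03]]}'
```

```text
clock: 6.72
tcp_pos: [0.4972, -0.0334, 0.2219]
eef_rot: [0.001, 0.741, 0.672, 0.0]
wrist_force: [-4.8, -0.0, 18.4]
opening: 0.44
finger_force: 64.1
```

```bash
python3 -m crank '{"motion":[[0,0,-0.001,0,0,0,0.045],[0,0,-0.001,0,0,0,0.055],[0,0,-0.001,0,0,0,0.062],[0,0,-0.001,0,0,0,0.062],[0,0,-0.03,0,0,0,0.065],[0,0,-0.07,0,0,0,0.065],[0,0,-0.12,0,0,0,0.07],[0,0,-0.16,0,0,0,0.07],[0,0,-0.175,0,0,0,0.07]]}'; python3 go.py 1.22 .42 0 .39 .42 .1 .39 .477 .1525 .36 .477 .1525 .217
python3 - <<'E'
from h import *
t=snap("top")["frame"]; s=snap("scene")["frame"]; cv2.imwrite("pics/p4.png",np.hstack([cv2.resize(f,(400,300)) for f in(t[190:310,310:470,::-1],s[150:270,310:470,::-1])]))
E
```

```text
clock: 7.85
tcp_pos: [0.4973, -0.0333, 0.3981]
eef_rot: [0.001, 0.741, 0.672, 0.001]
wrist_force: [-0.5, 0.4, -0.9]
opening: 0.821
finger_force: 0.0
7.85 [ 0.4973 -0.0333  0.3981] psi 1.473827471170515 j [-0.2306  0.2185 -0.1277  1.2216  0.0001  1.4371] turn [ 0.003  -0.      0.2538]
[ 0.0257 -0.0802  0.0079]
[ 0.1252 -0.0899  0.0078]
[ 0.183  -0.0383  0.038 ]
[ 0.1831 -0.0387  0.181 ]
```

View pics/p4.png

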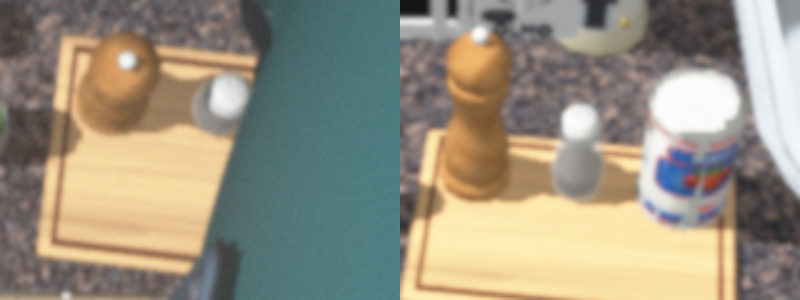

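The salt stands upright between the mill and tin. Next is the green jar.

```bash
python3 -m crank '{"motion":[[0.03,-0.04,0,0,0,0.06,0.07],[0.07,-0.05,0,0,0,0.13,0.07],[0.11,-0.05,0,0,0,0.2,0.07],[0.15,-0.045,0.01,0,0,0.254,0.07],[0.183,-0.039,0.03,0,0,0.254,0.07],[0.183,-0.039,0.06,0,0,0.254,0.07],[0.183,-0.039,0.1,0,0,0.254,0.07],[0.183,-0.039,0.14,0,0,0.254,0.07],[0.183,-0.039,0.17,0,0,0.254,0.07],[0.183,-0.039,0.181,0,0,0.254,0.07],[0.183,-0.039,0.181,0,0,0.254,0.07]]}'
python3 - <<'E'
from h import *
# salt check, top and scene
t=snap("top"); s=snap("scene"); np.set_printoptions(precision=4,suppress=True)
def show(n,d,lo,hi,box,z):
    k=blob(mask(d,lo,hi,box)); p,e=mid(k); print(n,p,np.array(e[1]),cv2.boundingRect(k),onz(d,[p],z)[0])
show("tin t",t,(0,0,205),(179,40,255),(425,205,480,255),.126)
show("salt t cap",t,(0,0,165),(179,50,255),(382,210,415,240),.098)
show("salt s cap",s,(0,0,165),(179,40,255),(370,188,392,207),.097)
show("tin s top",s,(0,0,205),(179,40,255),(405,175,452,201),.126)
show("knob s",s,(0,0,170),(179,60,255),(334,158,348,172),.182)
show("knob t",t,(0,0,190),(179,90,255),(350,205,372,224),.182)
E
```

```text
clock: 9.32
tcp_pos: [0.4758, 0.1526, 0.2145]
eef_rot: [-0.0, 0.82, 0.573, -0.001]
wrist_force: [1.1, -0.8, 0.2]
opening: 0.819
finger_force: 0.0Traceback (most recent call last):
  File "<stdin>", line 6, in <module>
  File "<stdin>", line 5, in show
  File "h.py", line 19, in mid
    h=cv2.convexHull(c); e=cv2.fitEllipse(h); M=cv2.moments(h); return np.array([M["m10"]/M["m00"],M["m01"]/M["m00"]]),e
                           ~~~~~~~~~~~~~~^^^
cv2.error: OpenCV(4.12.0) /io/opencv/modules/imgproc/src/shapedescr.cpp:361: error: (-201:Incorrect size of input array) There should be at least 5 points to fit the ellipse in function 'fitEllipseNoDirect'
```

```bash
python3 -m crank '{"motion":[[0,0,0,0,0,0,0.03],[0,0,0,0,0,0,0.03],[0,0,0,0,0,0,0.03],[0,0,0,0,0,0,0.03],[0,0,0,0,0,0,0.03],[0,0,-0.03,0,0,0,0.03],[0,0,-0.07,0,0,0,0.03],[0,0,-0.11,0,0,0,0.03],[0,0,-0.14,0,0,0,0.03]]}'; python3 go.py 1.474 .415 .1 .33 .4149 .0577 .33 .4149 .0577 .2305
python3 - <<'E'
from h import *
s=snap("scene"); k=blob(mask(s,(40,60,20),(90,255,200),(200,100,400,260))); p,e=mid(k); q=r.read_state()["tcp_pos"]; print(p,e,onz(s,[p],q[2]-.2145+.09),"pred px",proj(s,[[*q[:2],q[2]-.2145+.09]]))
E
```

```text
clock: 10.55
tcp_pos: [0.4759, 0.1526, 0.3569]
eef_rot: [0.0, 0.82, 0.573, 0.001]
wrist_force: [0.1, 1.1, -0.2]
opening: 0.469
finger_force: 60.6
10.55 [0.4759 0.1526 0.3569] psi 1.2197870781620104 j [ 0.1471  0.2397 -0.213   1.1164 -0.      2.0689] turn [ 0.0016 -0.0006 -0.2542]
[-0.0703 -0.0391  0.0268]
[-0.1101 -0.0247  0.0268]
[-0.1102 -0.0248  0.1263]
[288.1242236  155.42132505] ((287.7745361328125, 155.16119384765625), (10.558032035827637, 23.268579483032227), 8.848028182983398) [[0.46565401 0.14103962 0.23552648]] pred px [[281.84652546 151.13151049]]
```

```bash
python3 -m crank '{"motion":[[-0.03,-0.018,0,0,0,-0.06,0.03],[-0.06,-0.035,0.01,0,0,-0.13,0.03],[-0.09,-0.03,0.02,0,0,-0.2,0.03],[-0.11,-0.025,0.027,0,0,-0.254,0.03],[-0.11,-0.025,0.05,0,0,-0.254,0.03],[-0.11,-0.025,0.08,0,0,-0.254,0.03],[-0.11,-0.025,0.105,0,0,-0.254,0.03],[-0.11,-0.025,0.12,0,0,-0.254,0.03],[-0.11,-0.025,0.123,0,0,-0.254,0.03],[-0.11,-0.025,0.123,0,0,-0.254,0.03]]}'; python3 go.py 1.474 .4149 .0577 .2305
```

```text
clock: 11.85
tcp_pos: [0.4147, 0.0579, 0.2323]
eef_rot: [0.0, 0.741, 0.672, 0.0]
wrist_force: [-0.5, -0.8, -0.8]
opening: 0.469
finger_force: 60.6
11.85 [0.4147 0.0579 0.2323] psi 1.4738196595371846 j [-0.0564  0.2214 -0.6248  0.7244  0.      1.6114] turn [ 0.0002 -0.     -0.0002]
[-0.0002  0.0002  0.0018]
```

```bash
python3 -m crank '{"motion":[[0,0,0.001,0,0,0,0.03],[0,0,0.002,0,0,0,0.03],[0,0,0.002,0,0,0,0.03],[0,0,0.001,0,0,0,0.045],[0,0,0.001,0,0,0,0.055],[0,0,0.001,0,0,0,0.058],[0,0,0.001,0,0,0,0.058],[0,0,-0.03,0,0,0,0.058],[0,0,-0.07,0,0,0,0.065],[0,0,-0.12,0,0,0,0.07],[0,0,-0.13,0,0,0,0.07]]}'; python3 go.py 1.17 .38 .12 .36 .3675 .2545 .35 .3675 .2545 .215
```

```text
clock: 13.22
tcp_pos: [0.4152, 0.0579, 0.3644]
eef_rot: [0.001, 0.741, 0.672, 0.001]
wrist_force: [0.6, -0.6, -0.0]
opening: 0.819
finger_force: 0.0
13.225 [0.4152 0.0579 0.3644] psi 1.4738118512710279 j [-0.0564  0.0995 -0.3711  1.096  -0.      1.6114] turn [ 0.0041 -0.0008  0.3038]
[ 0.0584 -0.0411  0.0042]
[ 0.1911 -0.0666  0.0141]
[ 0.191  -0.0672  0.1491]
```

```bash
python3 -m crank '{"motion":[[0.04,-0.03,0,0,0,0.06,0.07],[0.08,-0.045,0,0,0,0.13,0.07],[0.12,-0.055,0.005,0,0,0.2,0.07],[0.16,-0.062,0.01,0,0,0.27,0.07],[0.191,-0.067,0.014,0,0,0.304,0.07],[0.191,-0.067,0.04,0,0,0.304,0.07],[0.191,-0.067,0.08,0,0,0.304,0.07],[0.191,-0.067,0.12,0,0,0.304,0.07],[0.191,-0.067,0.14,0,0,0.304,0.07],[0.191,-0.067,0.148,0,0,0.304,0.07],[0.191,-0.067,0.148,0,0,0.304,0.07]]}'
python3 - <<'E'
from h import *
t=snap("top"); s=snap("scene"); np.set_printoptions(precision=4,suppress=True)
def show(n,d,lo,hi,box,z):
    k=blob(mask(d,lo,hi,box)); p,e=mid(k); print(n,p,np.array(e[1]),cv2.boundingRect(k),onz(d,[p],z)[0])
show("green t",t,(40,60,20),(90,255,200),(315,190,420,300),.115)
show("green s",s,(40,60,20),(90,255,200),(310,150,400,250),.106)
show("salt s cap",s,(0,0,165),(179,40,255),(370,188,392,207),.097)
show("tin s top",s,(0,0,205),(179,40,255),(405,175,452,201),.126)
show("tin t",t,(0,0,205),(179,40,255),(425,205,480,255),.126)
cv2.imwrite("pics/p5.png",np.hstack([cv2.resize(f,(400,300)) for f in(t["frame"][190:310,310:470,::-1],s["frame"][150:270,310:470,::-1])]))
E
```

```text
clock: 14.6
tcp_pos: [0.3665, 0.2545, 0.2137]
eef_rot: [-0.0, 0.834, 0.552, -0.0]
wrist_force: [0.3, 0.4, 0.0]
opening: 0.824
finger_force: 0.0
green t [350.9017 271.4463] [19.9941 21.8646] (341, 261, 21, 22) [0.4133 0.059  0.115 ]
green s [334.935  227.4852] [21.008  23.1837] (325, 216, 21, 24) [0.4113 0.0583 0.106 ]
salt s cap [380.796  198.8104] [14.8261 18.3575] (373, 191, 16, 16) [ 0.4921 -0.0306  0.097 ]
tin s top [429.0355 190.5032] [28.8835 38.6419] (410, 179, 39, 22) [ 0.4887 -0.1206  0.126 ]
tin t [454.1683 230.3977] [39.6845 41.3395] (433, 211, 42, 40) [ 0.4872 -0.1204  0.126 ]
```

View pics/p5.png

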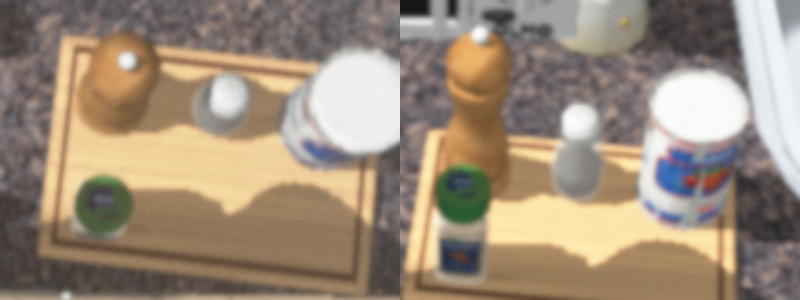

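The board is clear. Green stands in front of the mill and the salt stands between mill and tin. I'll grip yellow and check the salt's centre numerically.

```bash
python3 -m crank '{"motion":[[0,0,0,0,0,0,0.03],[0,0,0,0,0,0,0.03],[0,0,0,0,0,0,0.03],[0,0,0,0,0,0,0.03],[0,0,0,0,0,0,0.03],[0,0,-0.03,0,0,0,0.03],[0,0,-0.08,0,0,0,0.03],[0,0,-0.13,0,0,0,0.03],[0,0,-0.17,0,0,0,0.03]]}'; python3 go.py 1.474 .34 .12 .38 .34 0 .38 .3885 -.1104 .35 .3885 -.1104 .2297
python3 - <<'E'
from h import *
np.set_printoptions(precision=4,suppress=True)
t=snap("top"); s=snap("scene")
for n,d,b,zs in(("t",t,(380,215,418,250),(.098,.05)),("s",s,(365,186,398,236),(.098,.06))):
    h=cv2.cvtColor(d["frame"],cv2.COLOR_RGB2HSV); m=mask(d,(0,0,60),(179,75,255),b); k=blob(m); x,y,w,hh=cv2.boundingRect(k); print(n,x,y,w,hh)
    for v in range(y,y+hh,4):
        q=np.flatnonzero(m[v]); print(v,q.min(),q.max(),end="; ")
    print()
print(onz(s,[(381.2,218)],.049),onz(t,[(402.4,226)],.095))
E
```

```text
clock: 15.82
tcp_pos: [0.3663, 0.2544, 0.3862]
eef_rot: [0.0, 0.834, 0.552, 0.001]
wrist_force: [0.8, -0.8, -3.0]
opening: 0.505
finger_force: 54.2
15.825 [0.3663 0.2544 0.3862] psi 1.1698236409643006 j [ 0.4239  0.1347 -0.268   1.1665  0.      2.3957] turn [ 0.0012 -0.001  -0.3042]
[-0.134   0.0283  0.0061]
[-0.2445  0.0751  0.006 ]
[-0.3272  0.1628  0.036 ]
[-0.3274  0.1627  0.1563]
t 386 218 26 26
218 400 402; 222 393 409; 226 388 410; 230 387 410; 234 386 409; 238 387 408; 242 391 403; 
s 365 186 33 45
186 365 397; 190 365 397; 194 365 397; 198 365 397; 202 365 397; 206 372 397; 210 371 390; 214 370 391; 218 370 391; 222 371 390; 226 372 388; 230 381 383; 
[[ 0.4837 -0.0346  0.049 ]] [[ 0.4996 -0.0352  0.095 ]]
```

```bash
python3 -m crank '{"motion":[[-0.045,0.01,0,0,0,-0.04,0.03],[-0.09,0.02,0,0,0,-0.1,0.03],[-0.134,0.03,0,0,0,-0.16,0.03],[-0.175,0.047,0,0,0,-0.22,0.03],[-0.215,0.065,0,0,0,-0.28,0.03],[-0.25,0.085,0.005,0,0,-0.304,0.03],[-0.28,0.11,0.015,0,0,-0.304,0.03],[-0.31,0.14,0.025,0,0,-0.304,0.03],[-0.327,0.163,0.035,0,0,-0.304,0.03],[-0.327,0.163,0.06,0,0,-0.304,0.03],[-0.327,0.163,0.09,0,0,-0.304,0.03],[-0.327,0.163,0.12,0,0,-0.304,0.03]]}'; python3 go.py 1.474 .3885 -.1105 .2297
```

```text
clock: 17.42
tcp_pos: [0.3886, -0.1101, 0.2625]
eef_rot: [-0.0, 0.741, 0.672, -0.0]
wrist_force: [0.7, 0.7, -1.5]
opening: 0.506
finger_force: 54.2
17.425 [ 0.3886 -0.1101  0.2625] psi 1.4735515158107917 j [-0.4785  0.1623 -0.603   0.8058 -0.      1.1895] turn [-0.0003 -0.0001 -0.0004]
[-0.0004 -0.      0.0328]
```

```bash
python3 -m crank '{"motion":[[0,0,0.02,0,0,0,0.03],[0,0,0.03,0,0,0,0.03],[0,0,0.032,0,0,0,0.03],[0,0,0.034,0,0,0,0.03],[0,0,0.034,0,0,0,0.03]]}'
```

```text
clock: 18.05
tcp_pos: [0.389, -0.1101, 0.2308]
eef_rot: [0.0, 0.741, 0.672, 0.0]
wrist_force: [-3.9, 3.2, 10.8]
opening: 0.505
finger_force: 55.7
```

```bash
python3 -m crank '{"motion":[[0,0,-0.001,0,0,0,0.045],[0,0,-0.001,0,0,0,0.055],[0,0,-0.001,0,0,0,0.061],[0,0,-0.001,0,0,0,0.061],[0,0,-0.03,0,0,0,0.061],[0,0,-0.07,0,0,0,0.07],[0,0,-0.12,0,0,0,0.078],[0,0,-0.16,0,0,0,0.078],[0,0,-0.16,0,0,0,0.078]]}'; python3 go.py 1.474 .36 0 .39 .38 .15 .39 .474 .245 .35 .474 .245 .178;  python3 - <<'E'
from h import *
np.set_printoptions(precision=4,suppress=True)
t=snap("top"); s=snap("scene")
def show(n,d,lo,hi,box,z):
    k=blob(mask(d,lo,hi,box)); p,e=mid(k); print(n,p,np.array(e[1]),cv2.boundingRect(k),onz(d,[p],z)[0])
show("yellow t",t,(20,150,80),(32,255,255),(400,230,470,320),.116)
show("yellow s",s,(20,150,80),(32,255,255),(400,200,470,280),.106)
show("garlic s",s,(0,0,120),(20,90,255),(225,210,262,245),.025)
show("garlic t",t,(0,0,140),(179,80,255),(238,228,271,260),.025)
E
```

```text
clock: 19.18
tcp_pos: [0.3895, -0.1104, 0.3922]
eef_rot: [0.002, 0.741, 0.672, 0.001]
wrist_force: [0.4, -0.0, -0.7]
opening: 0.917
finger_force: 0.0
19.175 [ 0.3895 -0.1104  0.3922] psi 1.473775500539455 j [-0.4783  0.0602 -0.3376  1.1684  0.0001  1.1895] turn [ 0.0043  0.0016 -0.0002]
[ 0.1071 -0.0401  0.0018]
[ 0.2583 -0.0347  0.0016]
[0.362  0.0495 0.0418]
[0.3623 0.0487 0.2138]Traceback (most recent call last):
  File "<stdin>", line 6, in <module>
  File "<stdin>", line 5, in show
  File "h.py", line 19, in mid
    h=cv2.convexHull(c); e=cv2.fitEllipse(h); M=cv2.moments(h); return np.array([M["m10"]/M["m00"],M["m01"]/M["m00"]]),e
                           ~~~~~~~~~~~~~~^^^
cv2.error: OpenCV(4.12.0) /io/opencv/modules/imgproc/src/shapedescr.cpp:361: error: (-201:Incorrect size of input array) There should be at least 5 points to fit the ellipse in function 'fitEllipseNoDirect'
```

```bash
python3 -m crank '{"motion":[[0.04,-0.02,0,0,0,0,0.072],[0.08,-0.035,0,0,0,0,0.072],[0.12,-0.04,0,0,0,0,0.072],[0.16,-0.04,0,0,0,0,0.072],[0.2,-0.04,0,0,0,-0.06,0.072],[0.24,-0.04,0,0,0,-0.12,0.072],[0.28,-0.02,0,0,0,-0.18,0.072],[0.32,0.01,0.01,0,0,-0.24,0.072],[0.35,0.035,0.03,0,0,-0.276,0.072],[0.362,0.049,0.042,0,0,-0.276,0.072],[0.362,0.049,0.042,0,0,-0.276,0.072]]}'; python3 go.py 1.75 .474 .245 .35 .474 .245 .178;  python3 - <<'E'
from h import *
np.set_printoptions(precision=4,suppress=True)
t=snap("top"); s=snap("scene")
def show(n,d,lo,hi,box,z):
    try:
        k=blob(mask(d,lo,hi,box)); p,e=mid(k); print(n,p,np.array(e[1]),cv2.boundingRect(k),onz(d,[p],z)[0])
    except Exception: print(n,"none")
show("yellow t",t,(20,150,80),(32,255,255),(400,230,470,320),.116)
show("yellow s",s,(20,150,80),(32,255,255),(400,200,470,280),.106)
show("garlic s",s,(0,0,120),(20,90,255),(225,210,262,245),.025)
E
```

```text
clock: 20.65
tcp_pos: [0.4728, 0.2453, 0.3461]
eef_rot: [-0.001, 0.641, 0.767, -0.001]
wrist_force: [0.6, 0.2, 0.4]
opening: 0.842
finger_force: 0.0
20.65 [0.4728 0.2453 0.3461] psi 1.7494388369432663 j [ 0.3255  0.3021 -0.1538  1.1182 -0.0001  1.7177] turn [-0.0033  0.0006 -0.0006]
[-0.0005  0.0011 -0.0039]
[-0.0004  0.0016  0.1681]
yellow t none
yellow s [427.3826 239.316 ] [23.1923 23.3035] (416, 228, 24, 24) [ 0.3861 -0.1099  0.106 ]
garlic s [240.0437 226.7435] [33.9578 46.9201] (225, 210, 36, 35) [0.4765 0.2518 0.025 ]
```

```bash
python3 -m crank '{"motion":[[0,0.001,0.04,0,0,0,0.072],[0,0.001,0.08,0,0,0,0.072],[0,0.001,0.12,0,0,0,0.072],[0,0.001,0.15,0,0,0,0.072],[0,0.001,0.165,0,0,0,0.072],[0,0.001,0.165,0,0,0,0.072],[0,0.001,0.165,0,0,0,0.045],[0,0.001,0.165,0,0,0,0.03],[0,0.001,0.165,0,0,0,0.03],[0,0.001,0.165,0,0,0,0.03],[0,0.001,0.165,0,0,0,0.03]]}'
```

```text
clock: 22.12
tcp_pos: [0.4741, 0.2454, 0.1847]
eef_rot: [0.001, 0.641, 0.767, 0.001]
wrist_force: [-3.5, -2.9, 14.2]
opening: 0.586
finger_force: 60.3
```

```bash
python3 -m crank '{"motion":[[0,0,-0.02,0,0,0,0.03],[0,0,-0.06,0,0,0,0.03],[0,0,-0.11,0,0,0,0.03],[0,0,-0.16,0,0,0,0.03],[0,0,-0.2,0,0,0,0.03],[0,0,-0.21,0,0,0,0.03]]}'; python3 go.py 1.474 .37 .16 .39 .37 0 .39 .38 -.10 .39
python3 - <<'E'
from h import *
d=snap("scene"); p=r.read_state()["tcp_pos"]; f=d["frame"]
uv=proj(d,[[*p[:2],p[2]-.1847],[*p[:2],p[2]-.1847+.055]]); print(uv); u,v=uv.mean(0).astype(int)
c=cv2.resize(f[max(v-60,0):v+60,u-70:u+70,::-1],None,fx=4,fy=4,interpolation=3); cv2.imwrite("pics/p6.png",c)
E
```

```text
clock: 22.88
tcp_pos: [0.4737, 0.2454, 0.3962]
eef_rot: [0.001, 0.641, 0.767, 0.002]
wrist_force: [-0.0, -0.2, -1.8]
opening: 0.588
finger_force: 63.4
22.875 [0.4737 0.2454 0.3962] psi 1.7496545925606197 j [ 0.3252  0.2783 -0.0497  1.2377 -0.      1.7172] turn [ 0.0048 -0.0014  0.2757]
[-0.0656 -0.1173  0.0056]
[-0.2231 -0.1458  0.0053]
[-0.3233 -0.1537  0.0052]
[[230.82147754 162.00752169]
 [226.61782382 138.86209727]]
```

View pics/p6.png

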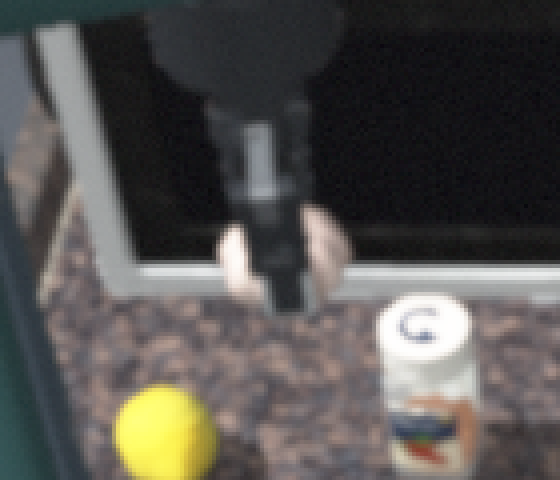

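The garlic is upright and centred between the pads at crop (285,255). I'll carry it round the front to the tin.

```bash
python3 -m crank '{"motion":[[-0.025,-0.045,0,0,0,0,0.03],[-0.05,-0.09,0,0,0,0,0.03],[-0.08,-0.115,0,0,0,0,0.03],[-0.125,-0.13,0,0,0,0,0.03],[-0.175,-0.137,0,0,0,0,0.03],[-0.223,-0.146,0,0,0,0,0.03],[-0.27,-0.15,0,0,0,0,0.03],[-0.31,-0.153,0,0,0,0,0.03],[-0.323,-0.154,0,0,0,0,0.03],[-0.323,-0.154,0,0,0,0,0.03]]}'; python3 go.py 1.75 .488 -.1202 .36 .488 -.1202 .3107
python3 - <<'E'
from h import *
np.set_printoptions(precision=4,suppress=True)
s=snap("scene"); t=snap("top")
def show(n,d,lo,hi,box,z):
    try:
        k=blob(mask(d,lo,hi,box)); p,e=mid(k); print(n,p,np.array(e[1]),cv2.boundingRect(k),onz(d,[p],z)[0])
    except Exception: print(n,"none")
show("tin s top",s,(0,0,205),(179,40,255),(405,175,452,201),.126)
show("tin t",t,(0,0,205),(179,40,255),(425,205,480,255),.126)
E
```

```text
clock: 24.18
tcp_pos: [0.3795, -0.0999, 0.3923]
eef_rot: [-0.001, 0.642, 0.767, -0.0]
wrist_force: [-0.1, 0.0, -0.7]
opening: 0.585
finger_force: 63.4
24.175 [ 0.3795 -0.0999  0.3923] psi 1.7483992094227334 j [-0.4658  0.0411 -0.3579  1.173   0.0001  0.9274] turn [-0.0009 -0.0008 -0.0016]
[-0.0392  0.1032  0.0322]
[-0.0392  0.1033  0.0815]
tin s top [421.7065 191.3116] [23.4459 25.1022] (410, 180, 24, 21) [ 0.4863 -0.1063  0.126 ]
tin t [452.9808 228.9689] [39.4208 40.8109] (433, 211, 42, 40) [ 0.4897 -0.1184  0.126 ]
```

```bash
python3 -m crank '{"motion":[[-0.015,0.035,0,0,0,0,0.03],[-0.03,0.075,0.005,0,0,0,0.03],[-0.039,0.103,0.015,0,0,0,0.03],[-0.039,0.103,0.035,0,0,0,0.03],[-0.039,0.103,0.055,0,0,0,0.03],[-0.039,0.103,0.07,0,0,0,0.03],[-0.039,0.103,0.075,0,0,0,0.03],[-0.039,0.103,0.077,0,0,0,0.03],[-0.039,0.103,0.077,0,0,0,0.03]]}'; python3 go.py 1.75 .488 -.1202 .3107
```

```text
clock: 25.4
tcp_pos: [0.4881, -0.1195, 0.3163]
eef_rot: [0.0, 0.641, 0.768, 0.0]
wrist_force: [-0.7, 0.4, -0.7]
opening: 0.584
finger_force: 63.4
25.4 [ 0.4881 -0.1195  0.3163] psi 1.7502250628798346 j [-0.4023  0.2701 -0.2867  1.0134  0.      0.989 ] turn [0.0005 0.0003 0.0002]
[-0.0007 -0.0003  0.0056]
```

```bash
python3 -m crank '{"motion":[[-0.001,0,0.003,0,0,0,0.03],[-0.001,0,0.004,0,0,0,0.03],[-0.001,0,0.004,0,0,0,0.03]]}'
```

```text
clock: 25.78
tcp_pos: [0.4882, -0.1208, 0.3119]
eef_rot: [-0.0, 0.641, 0.767, -0.0]
wrist_force: [0.3, -0.6, -0.3]
opening: 0.585
finger_force: 63.4
```

```bash
python3 -m crank '{"motion":[[0,0,0.001,0,0,0,0.03],[0,0,0.001,0,0,0,0.03]]}';  python3 -m crank '{"motion":[[0,0,0.001,0,0,0,0.03],[0,0,0.001,0,0,0,0.03]]}'
```

```text
clock: 26.02
tcp_pos: [0.4882, -0.1208, 0.3109]
eef_rot: [0.0, 0.641, 0.767, 0.0]
wrist_force: [-0.1, 0.5, -0.2]
opening: 0.586
finger_force: 63.4
clock: 26.28
tcp_pos: [0.4882, -0.1207, 0.3108]
eef_rot: [0.001, 0.641, 0.767, 0.0]
wrist_force: [-4.4, 1.8, 14.3]
opening: 0.584
finger_force: 64.7
```

Contact at the expected height, so I'll open slowly, retreat upward and then move back out of view.

```bash
python3 -m crank '{"motion":[[0,0,-0.001,0,0,0,0.052],[0,0,-0.001,0,0,0,0.058],[0,0,-0.001,0,0,0,0.066],[0,0,-0.001,0,0,0,0.075],[0,0,-0.001,0,0,0,0.075],[0,0,-0.02,0,0,0,0.08],[0,0,-0.05,0,0,0,0.08],[0,0,-0.08,0,0,0,0.08],[0,0,-0.1,0,0,0,0.08]]}'; python3 go.py 1.75 .40 -.35 .41 .2 -.45 .41
```

```text
clock: 27.4
tcp_pos: [0.4882, -0.1207, 0.4112]
eef_rot: [0.001, 0.641, 0.767, 0.0]
wrist_force: [-0.2, -0.8, -0.4]
opening: 0.936
finger_force: 0.0
27.4 [ 0.4882 -0.1207  0.4112] psi 1.7498422728592722 j [-0.4046  0.2228 -0.0863  1.2607  0.      0.9871] turn [ 0.0009  0.0006 -0.0002]
[-0.2099 -0.1277  0.0012]
[-0.2727 -0.3423  0.001 ]
```

```bash
python3 -m crank '{"motion":[[-0.04,-0.02,0,0,0,0,0.08],[-0.09,-0.04,0,0,0,0,0.08],[-0.13,-0.07,0,0,0,0,0.08],[-0.17,-0.1,0,0,0,0,0.08],[-0.21,-0.13,0,0,0,0,0.08],[-0.23,-0.18,0,0,0,0,0.08],[-0.24,-0.23,0,0,0,0,0.08],[-0.255,-0.28,0,0,0,0,0.08],[-0.273,-0.342,0,0,0,0,0.08],[-0.273,-0.342,0,0,0,0,0.08],[-0.273,-0.342,0,0,0,0,0.08]]}'
python3 - <<'E'
from h import *
np.set_printoptions(precision=4,suppress=True)
s=snap("scene"); t=snap("top")
def show(n,d,lo,hi,box,z):
    try:
        k=blob(mask(d,lo,hi,box)); p,e=mid(k); print(n,p,np.array(e[1]),cv2.boundingRect(k),onz(d,[p],z)[0])
    except Exception: print(n,"none")
show("yellow t",t,(20,150,80),(32,255,255),(400,230,470,320),.116)
show("green t",t,(40,60,20),(90,255,200),(315,190,420,300),.115)
cv2.imwrite("pics/p7.png",np.hstack([cv2.resize(f,(400,480),interpolation=3) for f in(t["frame"][160:322,325-10:450,::-1][:, :135],s["frame"][130:292,310:445,::-1])]))
cv2.imwrite("pics/p7.png",np.hstack([cv2.resize(f,(400,400),interpolation=3) for f in(t["frame"][180:330,330-10:470,::-1],s["frame"][130:280,310:460,::-1])]))
E
```

```text
clock: 28.78
tcp_pos: [0.2002, -0.4503, 0.4099]
eef_rot: [0.0, 0.641, 0.767, 0.0]
wrist_force: [-0.3, 0.6, -0.6]
opening: 0.938
finger_force: 0.0
yellow t none
green t [350.8353 271.7481] [21.9389 23.037 ] (340, 261, 23, 23) [0.4128 0.0592 0.115 ]
```

View pics/p7.png

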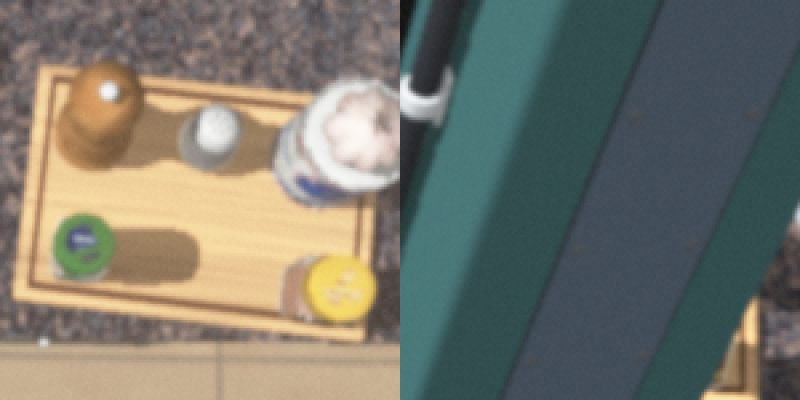

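The top view shows everything upright: green at (84,246), yellow at (341,289), salt at (217,130) and the garlic on the tin at (365,130). One numeric check before handing in.

Run:
```python
from h import *
np.set_printoptions(precision=4,suppress=True)
t=snap("top")
k=blob(mask(t,(18,120,150),(35,255,255),(430,270,466,305))); print("yellow cap",cv2.boundingRect(k)); 
P=lambda u,v:(320+u*.375,180+v*.375)
print("yellow",onz(t,[P(341,289)],.116)[0])
k=blob(mask(t,(0,0,205),(179,40,255),(425,205,480,255))); p,e=mid(k); tin=onz(t,[p],.126)[0]; print("tin",p,tin)
k=blob(mask(t,(0,15,120),(20,120,255),(432,205,478,250))); p,e=mid(k); print("garlic",p,cv2.boundingRect(k),onz(t,[p,P(365,130)],.149))
mill=onz(t,[P(110,92)],.182)[0]; print("mill",mill,"mid",(mill+tin)/2,"salt",onz(t,[P(218,128)],.093)[0])
```

```text
yellow cap (433, 276, 28, 25)
yellow [ 0.3865 -0.1094  0.116 ]
tin [451.7889 230.8665] [ 0.4863 -0.1163  0.126 ]
garlic [459.235  227.8002] (441, 213, 37, 32) [[ 0.4876 -0.1228  0.149 ]
 [ 0.4859 -0.1187  0.149 ]]
mill [0.5012 0.0462 0.182 ] mid [ 0.4937 -0.035   0.154 ] salt [ 0.4963 -0.0343  0.093 ]
```

```bash
python3 -c "
from workcell import r
print(r.job_done())"
```

```text
the job is handed in; nothing more can be done
None
```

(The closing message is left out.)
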